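# Put the impact sockets back on their tray in order of size

### The arm

A 7-joint arm with a two-finger parallel gripper is mounted at the origin on the work surface. World frame = base frame: x ahead of the robot, y to its left, z up, the work surface at z = 0. Lengths are in m, angles in rad, forces in N, time in s.
With the tool pointing down it reaches from about 0.425 to 0.95 m from the base axis. Payload 4.7 kg.
Tool frame: the origin (TCP) lies midway between the tips of the shut fingers; the grasp point (between the pads) lies 19 mm behind it; z points along the fingers, y is the line along which they close (so a half turn about z gives the same grasp; the last joint's range is limited). The gripper opens to 87 mm and grips with 3 to 60 N. Pads are 19 mm wide; open, the fingers measure 117 mm over their backs; the gripper's body (75 mm by 190 mm) begins 51 mm behind the grasp point.
Start: joints at [-1.29, 0.469, -0.049, 1.532, 0.024, 1.141, -0.082], TCP at [0.206, 0.643, 0.223] pointing down, gripper open.
Joint ranges: [-2.59, 2.59], [-0.33, 1.99], [-1.39, 1.29], [0.1, 2.45], [-1.04, 4.18], [0.21, 1.99], [-2.66, 2.66]. Speed limits (rad/s): [2.57, 2.57, 3.14, 3.14, 3.14, 3.14, 3.14].

### API

Orientations are given as [roll, pitch, yaw] about the fixed x, y, z axes, in that order (R = Rz(yaw) Ry(pitch) Rx(roll)).
In Python, from cell import bot, get_image, search_frame, cut_out gives the robot as it stands.
- The arm moves only by the tool apply_moves, never from a script. Its argument "rows" is a list of rows, each a list of 4 numbers: the shift along the world's x, y, z normalised to -1 to 1, where 1 is 0.2 m, then the turn about the world's z normalised to -1 to 1, where 1 is 60 degrees. In form: [[x, y, z, twist], ...]. A call has 1 to 8 rows; each row is the pose to reach, as a shift and turn from the pose commanded when the call began; what a row does not reach only later rows make up. A row lasts 1/12 s, in which the tool goes at most 41.7 mm and 7.16 degrees, less where a joint would pass 70% of its speed; a pose out of reach is approached as far as the arm can. A call with a number of a shift or a turn outside -1 to 1 is refused whole. A call with a gripper value outside its range is refused whole. "fingers" is the opening, from 0 (shut) to 1 (fully open), set as the call begins (left out, the last holds). The fingers move at their own pace and stop on an object; "squeeze" is the grip in N (left out, the last holds). Time passes only in rows, so rows that repeat a pose let the fingers close. It gives the time, the measured TCP pose, the force, the opening and the grip force at its end, in the units of the state.
- bot.get_state(): the state, without advancing time (a new reading comes with each control period).
- get_image(name): name is "scene" or "side" or "wrist"; returns a dict with "color" (480x640x3 uint8, red, green, blue), "depth" (480x640 float32, m along the optical axis (not along the pixel's ray), 0 where there is no reading), "K" (3x3 intrinsics, pixels), "xyz" and "orientation" of the camera in the world. Camera axes: x right, y up, looking along -z (the intrinsics and any distortion apply to the point x, -y, -z); pixel columns grow to the right and rows downward; lengths in m; the calibration is good to about 2 mm. A picture is of the moment at which its call begins.
- bot.close_job(): hands the job in; it is judged then, once.
Trained networks look in the newest picture that a camera, given by its name, has taken for a name from the list of things; names that differ only in an ending like _2 or _b are one class to them, and where a whole thing is asked for, a point or a joint stands for the part that bears it (a point fixed in the world has none). Each returns a list of dicts, best first, with "confidence" (0 to 1); they miss things now and then, are a little off and sometimes report something else, mostly with a low value. They report only what shows in the picture. A call takes as long as a camera call.
- search_frame(label, camera): "box" ([centre column, centre row, width, height] in pixels, round what is visible of it).
- cut_out(label, camera): "pixels" (480x640 bool, what is visible of it) and "box" ([centre column, centre row, width, height] in pixels, round what is visible of it).
The state is a dict: "clock": time; "joints": joint angles; "joint_vel": joint speeds; "tau": joint torques, N m; "tcp_pos": TCP position; "tcp_rot": TCP orientation; "force": force on the tool from outside, world axes, zero at the start; "moment": the same for the moment, N m; "finger_gap": opening from 0.0 (shut) to 1.0 (fully open); "grasp_force": force on a finger pad.
Only numpy, scipy, OpenCV 4.12 (cv2) and the standard library are available. Lean on these libraries where they do the work, as an engineer would, in place of code of your own. Each camera call takes 0.05 s, during which the arm holds its last target. There are 200 camera calls.

### The job

Put the four loose impact sockets back on the socket tray in order of size, the largest on the pad next to the tray's carry handle and then one to a pad down to the smallest at the far end. Stand each upright with the hexagon up in the middle of its pad, setting it down rather than dropping it, and leave the coffee cup standing where it is.

Things in the scene. Friction and masses are not known exactly. Their poses are not given: they have to be found in the camera images.
- socket_17: the smallest of four black steel impact sockets, a round upright sleeve 50 mm tall: outer diameter 28 mm from 21 mm above its foot to the top (grip it there), foot diameter 28 mm, a six-sided opening 17 mm wide in its top. About 0.13 kg. It stands loose on the bench, hexagon up. Origin: centre of its underside; z up along its axis.
- socket_24: the second smallest of four black steel impact sockets, a round upright sleeve 53 mm tall: outer diameter 36 mm from 21 mm above its foot to the top (grip it there), foot diameter 30 mm, a six-sided opening 24 mm wide in its top. About 0.21 kg. It stands loose on the bench, hexagon up. Origin: centre of its underside; z up along its axis.
- socket_30: the second largest of four black steel impact sockets, a round upright sleeve 56 mm tall: outer diameter 45 mm from 21 mm above its foot to the top (grip it there), foot diameter 36 mm, a six-sided opening 30 mm wide in its top. About 0.32 kg. It stands loose on the bench, hexagon up. Origin: centre of its underside; z up along its axis.
- socket_36: the largest of four black steel impact sockets, a round upright sleeve 59 mm tall: outer diameter 54 mm from 21 mm above its foot to the top (grip it there), foot diameter 42 mm, a six-sided opening 36 mm wide in its top. About 0.46 kg. It stands loose on the bench, hexagon up. Origin: centre of its underside; z up along its axis.
- pad_1: one of four alike round black rubber pads in a row on the socket tray, 60 mm in diameter, 4 mm thick, fixed; pad_1 to pad_4 follow one another at 78 mm, an end pad. Origin: centre of its underside, 3 mm above the bench, so its top is 7 mm above the bench; its y axis runs along the row from pad_1 towards pad_4, its x axis across the tray. The tray is a fixed aluminium sheet 400 x 104 mm with 14 mm high lips along its long sides, 52 mm from the row's centre line.
- pad_2: one of four alike round black rubber pads in a row on the socket tray, 60 mm in diameter, 4 mm thick, fixed; pad_1 to pad_4 follow one another at 78 mm, next to pad_1. Origin: centre of its underside, 3 mm above the bench, so its top is 7 mm above the bench; its y axis runs along the row from pad_1 towards pad_4, its x axis across the tray. The tray is a fixed aluminium sheet 400 x 104 mm with 14 mm high lips along its long sides, 52 mm from the row's centre line.
- pad_3: one of four alike round black rubber pads in a row on the socket tray, 60 mm in diameter, 4 mm thick, fixed; pad_1 to pad_4 follow one another at 78 mm, next to pad_4. Origin: centre of its underside, 3 mm above the bench, so its top is 7 mm above the bench; its y axis runs along the row from pad_1 towards pad_4, its x axis across the tray. The tray is a fixed aluminium sheet 400 x 104 mm with 14 mm high lips along its long sides, 52 mm from the row's centre line.
- pad_4: one of four alike round black rubber pads in a row on the socket tray, 60 mm in diameter, 4 mm thick, fixed; pad_1 to pad_4 follow one another at 78 mm, the other end pad. Origin: centre of its underside, 3 mm above the bench, so its top is 7 mm above the bench; its y axis runs along the row from pad_1 towards pad_4, its x axis across the tray. The tray is a fixed aluminium sheet 400 x 104 mm with 14 mm high lips along its long sides, 52 mm from the row's centre line.
- handle: the carry handle of the socket tray, a steel bar bent to a U, 88 mm wide across the tray and 50 mm high above the tray's floor, with a black rubber sleeve. It stands across one end of the tray, 70 mm beyond the centre of the nearest pad: beside pad_1 in some starts, beside pad_4 in others; the other end has only an 11 mm high stop. Fixed. Origin: centre of its foot, 3 mm above the bench.
- coffee_cup: a paper coffee cup with a black lid, 107 mm tall, 82 mm wide at the lid, 60 mm at the foot, standing loose on the bench to the left or right of the tray. Origin: centre of its underside. Other things stand about: an oil filter 84 mm tall on the opposite side of the tray, a ratchet 37 mm high lying among the sockets, taller equipment farther out (up to 200 mm); to pass over all of it where the sockets and the tray are, 110 mm is high enough.

How it is judged:
By the outcome, as a careful person would: the job done as asked, in the order asked, and still so for the second after the job is handed in, with the robot touching nothing.
It also fails if it takes over 109 s, if anything falls off the work surface, if the arm or the gripper's body presses on something with over 40 N, if the wrist force passes 120 N, or if a joint passes its speed limit or range.

## Working session

There is one attempt and no reset: what is moved stays moved. The work goes in short steps, Python scripts to look and compute and a tool call to move; the robot and the scene stay as the last step left them, time stands still between calls to the robot, and variables do not carry over. Pictures are saved under pics/ and viewed, at most 14 in all, crops included, and the job is handed in when it is done.

Besides the shell and the picture viewer there is one more tool, called by a JSON object that holds its "fn" and its "kwargs". apply_moves: Moves the arm, as the interface text tells. Its arguments: {"type":"object","properties":{"rows":{"type":"array"},"fingers":{"type":"number"},"squeeze":{"type":"number"}},"required":["rows"]}

```bash
ls; mkdir -p pics; cat > h.py <<'E'
import numpy as np, cv2
from scipy.spatial.transform import Rotation as R
from cell import bot, get_image, search_frame, cut_out
def cloud(im):
    K=im["K"];d=im["depth"];v,u=np.mgrid[:480,:640]
    p=np.stack([(u-K[0,2])/K[0,0]*d,-(v-K[1,2])/K[1,1]*d,-d],-1)
    o=np.array(im["orientation"])
    M=R.from_euler('xyz',o).as_matrix() if o.size==3 else o.reshape(3,3)
    return p@M.T+np.array(im["xyz"])
def save(im,n): cv2.imwrite(f"pics/{n}.png",im["color"][:,:,::-1])
E
python3 - <<'E'
from h import *
s=bot.get_state();print(s)
for c in ["scene","side","wrist"]:
    im=get_image(c);save(im,c+"0");print(c,im["xyz"],im["orientation"],im["K"].tolist(), {k for k in im})
    P=cloud(im)
    for l in ["socket_17","socket_24","socket_30","socket_36","pad_1","handle","coffee_cup"]:
        for r in cut_out(l,c)[:4]:
            m=r["pixels"]&(im["depth"]>0);q=P[m]
            if len(q): print(l,round(r["confidence"],2),np.round(r["box"]),np.round(np.median(q,0),3),"min",np.round(np.percentile(q,3,0),3),"max",np.round(np.percentile(q,97,0),3))
E
```

```text
pics
{'clock': 0.0, 'joints': array([-1.28990216,  0.46947459, -0.04858452,  1.53369887,  0.024114  ,
        1.1409973 , -0.08229192]), 'joint_vel': array([-1.49409835e-03, -1.45592174e-04, -1.82226259e-03, -7.83329834e-04,
       -7.81336064e-05, -8.56389885e-05,  2.75012750e-04]), 'tau': array([-9.69901666e-04, -5.07978272e+01, -8.12157453e-02, -2.36159706e+01,
       -6.12384779e-02,  3.82050325e-02,  1.98296129e-04]), 'tcp_pos': array([0.20559848, 0.64229179, 0.22147497]), 'tcp_rot': array([-3.13960274e+00,  9.06480518e-05,  2.83183494e+00]), 'force': array([-0.74575287,  0.01278184, -0.31757388]), 'moment': array([ 0.0584007 , -0.0052318 , -0.02011589]), 'grasp_force': 0.0, 'finger_gap': 1.0001418732479492}
scene [ 1.09003118 -0.89748444  0.72983951] [0.98481893 0.00907034 0.56717362] [[595.3625355291169, 0.0, 310.2712967245156], [0.0, 595.3625355291169, 240.6052139049852], [0.0, 0.0, 1.0]] {'orientation', 'xyz', 'K', 'depth', 'color'}
socket_17 0.86 [253. 252.  29.  42.] [ 0.447 -0.119  0.043] min [ 0.418 -0.135  0.003] max [ 0.465 -0.088  0.059]
socket_17 0.82 [155. 302.  24.
[... 4537 characters left out ...]
  0.003] max [ 0.669 -0.108  0.008]
pad_1 0.76 [291. 231.  27.  25.] [0.614 0.019 0.007] min [ 0.589 -0.007  0.005] max [0.641 0.044 0.009]
handle 0.79 [357. 171.  34.  27.] [ 0.65  -0.202  0.032] min [ 0.613 -0.213  0.004] max [ 0.693 -0.193  0.053]
handle 0.42 [302. 310.  32.  42.] [0.432 0.139 0.043] min [0.417 0.118 0.005] max [0.455 0.156 0.057]
coffee_cup 0.68 [436. 149.  35.  52.] [ 0.556 -0.346  0.079] min [ 0.533 -0.395  0.009] max [ 0.598 -0.331  0.107]
wrist [0.13210648 0.66572649 0.38567785] [-0.28375429 -0.00128239  1.26071065] [[392.904717332762, 0.0, 327.96161429413553], [0.0, 392.904717332762, 234.57974530230712], [0.0, 0.0, 1.0]] {'orientation', 'xyz', 'K', 'depth', 'color'}
```

```bash
cat > fit.py <<'E'
from h import *
from scipy.optimize import least_squares
S={36:((.437,-.107),.059),24:((.376,-.33),.053),17:((.362,.297),.050),30:((.44,.13),.056)}
D={36:.027,24:.018,17:.014,30:.0225}
def sock(P,k,c0=None,base=0.):
    c,h=S[k]; c=np.array(c if c0 is None else c0)
    q=P.reshape(-1,3);q=q[(np.hypot(*(q[:,:2]-c).T)<D[k]+.02)]
    w=q[(q[:,2]>base+.024)&(q[:,2]<base+h-.004)]
    # the wall
    f=lambda x:np.hypot(*(w[:,:2]-x).T)-D[k]
    r=least_squares(f,c,loss='soft_l1',f_scale=.001)
    t=q[(q[:,2]>base+h-.003)]
    return r.x,np.median(abs(f(r.x))),(cv2.minEnclosingCircle(t[:,:2].astype(np.float32)) if len(t)>5 else None),len(w),len(t),np.percentile(q[:,2],98)
def pads(im,cam):
    out=[]
    P=cloud(im)
    for r in cut_out("pad_1",cam):
        if r["confidence"]<.5: continue
        K=im["K"];m=r["pixels"].astype(np.uint8)
        v,u=np.nonzero(m)
        # intersect rays with z=.007
        M=R.from_euler('xyz',im["orientation"]).as_matrix()
        cs,_=cv2.findContours(m,cv2.RETR_EXTERNAL,cv2.CHAIN_APPROX_NONE)
        cc=max(cs,key=cv2.contourArea)[:,0]
        d=np.stack([(cc[:,0]-K[0,2])/K[0,0],-(cc[:,1]-K[1,2])/K[1,1],-np.ones(len(cc))],-1)@M.T
        o=np.array(im["xyz"]);g=o+d*((.007-o[2])/d[:,2:])
        f=lambda x:np.hypot(*(g[:,:2]-x).T)-.029
        s=least_squares(f,np.median(g[:,:2],0),loss='soft_l1',f_scale=.002)
        out.append((s.x,np.median(abs(f(s.x)))))
    return sorted(out,key=lambda a:a[0][1])
E
python3 - <<'E'
from fit import *
np.set_printoptions(precision=4,suppress=True)
for c in ["scene","side"]:
    im=get_image(c);P=cloud(im);print(c)
    for k in S: print(k,*sock(P,k))
    for p in pads(im,c): print(p)
E
```

```text
scene
36 [ 0.4385 -0.1077] 0.002050244623470138 ((0.44013065099716187, -0.10849467664957047), 0.02745572105050087) 460 138 0.058432009714721914
24 [ 0.3773 -0.3331] 0.0013101409295599685 ((0.3785824775695801, -0.3338487148284912), 0.019775690510869026) 289 100 0.05222941282920737
17 [0.3636 0.2993] 0.0021821007675269944 ((0.3650253415107727, 0.29819759726524353), 0.01445783581584692) 93 21 0.04857887812447599
30 [0.4414 0.133 ] 0.0020095861291755546 ((0.44040170311927795, 0.13091956079006195), 0.024578485637903214) 262 65 0.05503070936007448
(array([ 0.6472, -0.136 ]), np.float64(0.0014805662370775251))
(array([ 0.6344, -0.0642]), np.float64(0.0007726207551257587))
(array([0.6206, 0.0113]), np.float64(0.001320788508459238))
(array([0.6066, 0.0892]), np.float64(0.0012224149430650685))
side
36 [ 0.4353 -0.106 ] 0.0014437241948421393 ((0.4350745379924774, -0.10560104995965958), 0.028095589950680733) 575 288 0.059495171904764485
24 [ 0.3747 -0.3317] 0.001055847349118174 ((0.37429937720298767, -0.33090949058532715), 0.01902509480714798) 250 112 0.05330907919661863
17 [0.3606 0.3004] 0.0012623484854851364 ((0.36090609431266785, 0.30065783858299255), 0.01432892493903637) 305 280 0.05054607628758111
30 [0.4378 0.135 ] 0.001689729804203812 ((0.43851935863494873, 0.1346147060394287), 0.023306353017687798) 537 335 0.05687371266212821
(array([ 0.6406, -0.1338]), np.float64(0.000866550315193516))
(array([ 0.6265, -0.0564]), np.float64(0.0009025574464349498))
```

View pics/scene0.png

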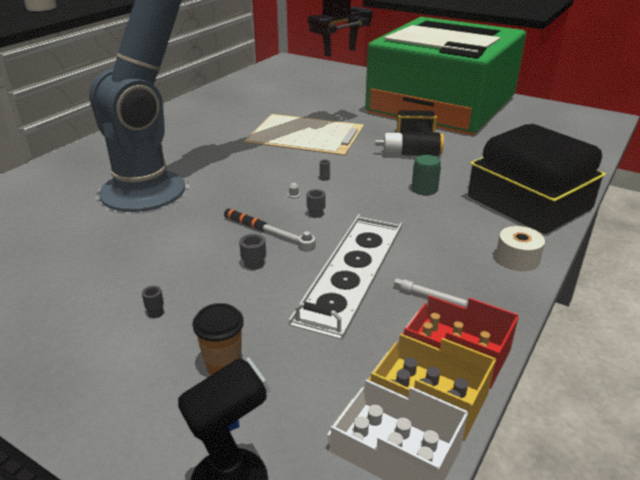

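View pics/side0.png

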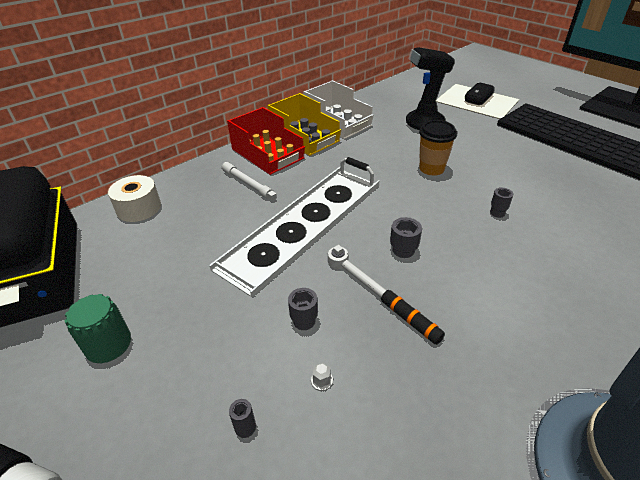

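{"fn": "apply_moves", "kwargs": {"rows": [[0.4, -0.85, 0, -0.5], [0.4, -0.85, 0, -0.5], [0.4, -0.85, 0, -0.5], [0.4, -0.85, 0, -0.5], [0.4, -0.85, 0, -0.5]]}}

```text
clock: 1.82
tcp_pos: [0.2888, 0.4678, 0.2227]
tcp_rot: [-3.141, 0.002, 2.298]
force: [0.0, -0.9, 0.3]
finger_gap: 1.001
grasp_force: 0.0
```

{"fn": "apply_moves", "kwargs": {"rows": [[0.38, -0.86, 0, -0.53], [0.38, -0.86, 0, -0.53], [0.38, -0.86, 0, -0.53], [0.38, -0.86, 0, -0.53], [0.38, -0.86, 0, -0.53], [0.38, -0.86, 0, -0.53]]}}

```text
clock: 2.32
tcp_pos: [0.3641, 0.2958, 0.223]
tcp_rot: [3.141, 0.001, 1.743]
force: [0.6, -0.3, -1.1]
finger_gap: 1.003
grasp_force: 0.0
```

```bash
cat > look.py <<'E'
from fit import *
import sys
np.set_printoptions(precision=4,suppress=True)
s=bot.get_state();print(s["clock"],s["tcp_pos"],s["tcp_rot"])
im=get_image("wrist");save(im,sys.argv[1]);P=cloud(im)
for k in S:
    try: print(k,*sock(P,k))
    except Exception as e: print(k,"no")
for p in pads(im,"wrist"): print(p)
E
python3 look.py w1
python3 - <<'E'
from h import *
# obstacles: scene pixels
for c,px in (("scene",[(307,241),(294,190)]),("side",[(338,255),(321,375)])):
    P=cloud(get_image(c))
    for u,v in px:
        q=P[v-6:v+7,u-6:u+7].reshape(-1,3); q=q[q[:,2]>.012]; print(c,u,v,np.round([q.min(0),q.max(0)],3).tolist())
E
```

```text
2.3167 [0.3641 0.2958 0.223 ] [3.1408 0.0009 1.743 ]
36 no
24 no
17 [0.3526 0.3034] 0.00319383644595509 ((0.3599194586277008, 0.31338411569595337), 0.02738039754331112) 342 28995 0.34011054960269427
30 [0.437 0.142] 0.0025445634458552725 ((0.43886876106262207, 0.13412997126579285), 0.0227844025939703) 837 712 0.057474631598596934
scene 307 241 [[0.481, -0.897, 0.012], [1.09, 0.021, 0.73]]
scene 294 190 [[0.336, 0.164, 0.012], [0.361, 0.191, 0.032]]
side 338 255 [[0.477, -0.01, 0.017], [0.511, 0.023, 0.037]]
side 321 375 [[0.33, 0.177, 0.014], [0.348, 0.195, 0.035]]
  return _methods._mean(a, axis=axis, dtype=dtype,
  ret = ret.dtype.type(ret / rcount)
```

{"fn": "apply_moves", "kwargs": {"rows": [[0, 0, -0.6, 0], [0, 0, -0.6, 0], [0, 0, -0.6, 0], [0, 0, -1, 0], [0, 0, -1, 0], [0, 0, -1, 0], [0, 0, -1, 0]]}}

```text
clock: 3.1
tcp_pos: [0.3602, 0.3011, 0.0211]
tcp_rot: [-3.137, 0.003, 1.756]
force: [-0.6, 0.1, 0.1]
finger_gap: 0.998
grasp_force: 0.0
```

{"fn": "apply_moves", "kwargs": {"rows": [[0, 0, -0.02, 0], [0, 0, -0.02, 0], [0, 0, -0.02, 0], [0, 0, -0.02, 0], [0, 0, -0.02, 0], [0, 0, -0.02, 0], [0, 0, -0.02, 0], [0, 0, -0.02, 0]], "fingers": 0, "squeeze": 25}}

```text
clock: 3.77
tcp_pos: [0.3618, 0.301, 0.0188]
tcp_rot: [3.141, -0.0, 1.753]
force: [1.2, -0.2, -0.5]
finger_gap: 0.478
grasp_force: 0.0
```

{"fn": "apply_moves", "kwargs": {"rows": [[0, 0, 0, 0], [0, 0, 0, 0], [0, 0, 0, 0], [0, 0, 0, 0], [0, 0, 0, 0], [0, 0, 0, 0]]}}

```text
clock: 4.27
tcp_pos: [0.3618, 0.3009, 0.0185]
tcp_rot: [3.141, 0.0, 1.753]
force: [1.1, -0.3, -0.5]
finger_gap: 0.317
grasp_force: 25.0
```

```bash
python3 - <<'E'
from h import *
s=bot.get_state();print(s["finger_gap"],s["grasp_force"],s["tcp_pos"],s["tcp_rot"])
E
```

```text
0.31652803355961207 24.997735479846597 [0.36181194 0.30089208 0.01852414] [3.14148093e+00 1.65227120e-05 1.75315443e+00]
```

{"fn": "apply_moves", "kwargs": {"rows": [[0, 0, 0.8, 0], [0, 0, 0.8, 0], [0, 0, 0.8, 0], [0, 0, 0.8, 0], [0, 0, 0.8, 0]]}}

```text
clock: 4.68
tcp_pos: [0.365, 0.3038, 0.185]
tcp_rot: [3.131, -0.008, 1.753]
force: [1.2, 1.3, -1.2]
finger_gap: 0.317
grasp_force: 25.0
```

{"fn": "apply_moves", "kwargs": {"rows": [[1, -0.85, 0.2, 0], [1, -0.85, 0.2, 0], [1, -0.85, 0.2, 0], [1, -0.85, 0.2, 0], [1, -0.85, 0.2, 0], [1, -0.85, 0.2, 0], [1, -0.85, 0.2, 0], [1, -0.85, 0.2, 0]]}}

```text
clock: 5.35
tcp_pos: [0.5648, 0.1259, 0.2184]
tcp_rot: [3.14, 0.003, 1.745]
force: [0.3, -0.3, -1.3]
finger_gap: 0.317
grasp_force: 25.0
```

{"fn": "apply_moves", "kwargs": {"rows": [[0.2, -0.19, 0, 0], [0.2, -0.19, 0, 0], [0.2, -0.19, 0, 0], [0.2, -0.19, 0, 0]]}}

```text
clock: 5.68
tcp_pos: [0.6008, 0.0931, 0.2173]
tcp_rot: [-3.139, -0.001, 1.752]
force: [-0.1, 0.3, -2.0]
finger_gap: 0.316
grasp_force: 25.0
```

```bash
sed -i 's/q=P.reshape(-1,3);/q=P.reshape(-1,3);q=q[q[:,2]<base+h+.006];/' fit.py; python3 look.py w2
```

```text
5.6833 [0.6008 0.0931 0.2173] [-3.139  -0.0005  1.7524]
36 [ 0.437 -0.107] nan ((0.4156111478805542, -0.11046519875526428), 0.016444019973278046) 0 143 0.06074727336741685
24 no
17 no
30 [0.4484 0.1284] 0.004490450851872127 ((0.43898776173591614, 0.1331155002117157), 0.022719543427228928) 1628 1539 0.057579216622519955
(array([ 0.6438, -0.1382]), np.float64(0.0031330741575263006))
(array([0.6155, 0.0148]), np.float64(0.0027459004400466128))
(array([0.6021, 0.0932]), np.float64(0.0003684769204676773))
  return _methods._mean(a, axis=axis, dtype=dtype,
  ret = ret.dtype.type(ret / rcount)
```

View pics/w2.png

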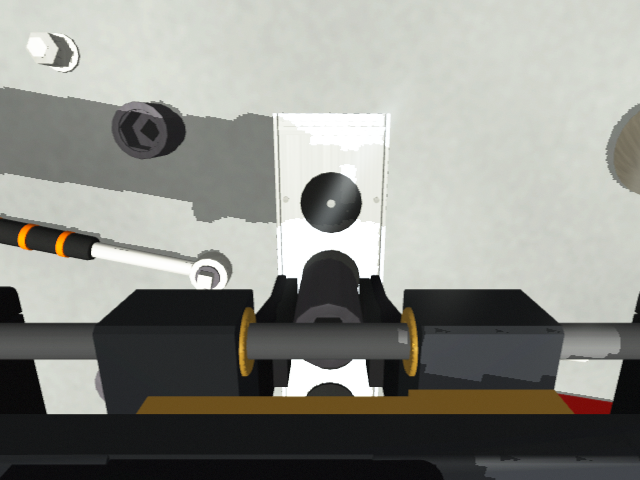

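{"fn": "apply_moves", "kwargs": {"rows": [[0, 0.005, -0.5, 0], [0, 0.005, -0.5, 0], [0, 0.005, -0.5, 0], [0, 0.005, -0.7, 0], [0, 0.005, -0.85, 0], [0, 0.005, -0.9, 0], [0, 0.005, -0.9, 0], [0, 0.005, -0.9, 0]]}}

```text
clock: 6.45
tcp_pos: [0.6019, 0.0948, 0.0393]
tcp_rot: [3.141, -0.0, 1.754]
force: [1.1, 0.9, -1.5]
finger_gap: 0.306
grasp_force: 25.0
```

{"fn": "apply_moves", "kwargs": {"rows": [[0, 0, -0.02, 0], [0, 0, -0.035, 0], [0, 0, -0.05, 0], [0, 0, -0.06, 0], [0, 0, -0.06, 0], [0, 0, -0.06, 0]]}}

```text
clock: 6.95
tcp_pos: [0.6018, 0.0939, 0.0267]
tcp_rot: [3.141, -0.0, 1.753]
force: [-0.1, -0.1, -1.0]
finger_gap: 0.316
grasp_force: 25.0
```

{"fn": "apply_moves", "kwargs": {"rows": [[0, 0, -0.005, 0], [0, 0, -0.005, 0], [0, 0, -0.005, 0], [0, 0, -0.005, 0]]}}

```text
clock: 7.28
tcp_pos: [0.6019, 0.0939, 0.0256]
tcp_rot: [3.141, 0.0, 1.753]
force: [-0.6, -0.9, -0.9]
finger_gap: 0.314
grasp_force: 25.0
```

Release gently (small opening first), then lift.

{"fn": "apply_moves", "kwargs": {"rows": [[0, 0, -0.002, 0], [0, 0, -0.002, 0], [0, 0, -0.002, 0], [0, 0, -0.002, 0], [0, 0, -0.002, 0], [0, 0, -0.002, 0]], "fingers": 0.65}}

```text
clock: 7.78
tcp_pos: [0.6018, 0.0939, 0.0252]
tcp_rot: [3.141, -0.0, 1.753]
force: [0.2, -0.4, 0.2]
finger_gap: 0.626
grasp_force: 0.0
```

{"fn": "apply_moves", "kwargs": {"rows": [[0, 0, 0.25, 0], [0, 0, 0.5, 0], [0, 0, 0.75, 0], [0, 0, 0.75, 0], [0, 0, 0.75, 0], [0, 0, 0.75, 0]], "fingers": 1}}

```text
clock: 8.28
tcp_pos: [0.6026, 0.0941, 0.177]
tcp_rot: [3.138, -0.001, 1.753]
force: [1.0, -0.1, -0.7]
finger_gap: 0.974
grasp_force: 0.0
```

{"fn": "apply_moves", "kwargs": {"rows": [[-0.8, 0.2, 0.1, 0], [-0.8, 0.2, 0.1, 0], [-0.8, 0.2, 0.1, 0], [-0.8, 0.2, 0.1, 0], [-0.8, 0.2, 0.1, 0], [-0.8, 0.2, 0.1, 0], [-0.8, 0.2, 0.1, 0]]}}

```text
clock: 8.87
tcp_pos: [0.4417, 0.1338, 0.1945]
tcp_rot: [-3.141, 0.0, 1.754]
force: [0.0, 0.2, 0.1]
finger_gap: 1.003
grasp_force: 0.0
```

```bash
cat > chk.py <<'E'
from fit import *
import sys
np.set_printoptions(precision=4,suppress=True)
k=int(sys.argv[1]);c0=(float(sys.argv[2]),float(sys.argv[3]));s=bot.get_state();print(s["clock"],s["tcp_pos"],s["tcp_rot"][2])
for c in ["scene","side","wrist"]:
    im=get_image(c)
    if c=="wrist": save(im,"chk%d"%k)
    try: print(c,*sock(cloud(im),k,c0,.007))
    except Exception as e: print(c,"no")
E
python3 chk.py 17 .602 .093 2>/dev/null
```

```text
8.8667 [0.4417 0.1338 0.1945] 1.7535415967066903
scene [0.6032 0.0925] 0.0012635385636249946 ((0.6055985689163208, 0.09152436256408691), 0.014112424105405807) 126 41 0.05597576315677057
side [0.6009 0.0935] 0.0008018326291811644 ((0.601149320602417, 0.0934486836194992), 0.014417768456041813) 177 103 0.05713003660124667
wrist [0.6009 0.0925] 0.0008132156410695411 ((0.6007371544837952, 0.092715784907341), 0.01438091229647398) 636 623 0.05836481139226949
```

{"fn": "apply_moves", "kwargs": {"rows": [[-0.015, 0, -0.3, 0], [-0.015, 0, -0.5, 0], [-0.015, 0, -0.7, 0], [-0.015, 0, -0.8, 0], [-0.015, 0, -0.87, 0], [-0.015, 0, -0.87, 0], [-0.015, 0, -0.87, 0]]}}

```text
clock: 9.6
tcp_pos: [0.4392, 0.1331, 0.0203]
tcp_rot: [-3.14, 0.001, 1.752]
force: [0.9, 0.4, -0.1]
finger_gap: 0.999
grasp_force: 0.0
```

{"fn": "apply_moves", "kwargs": {"rows": [[0, 0, 0, 0], [0, 0, 0, 0], [0, 0, 0, 0], [0, 0, 0, 0], [0, 0, 0, 0], [0, 0, 0, 0], [0, 0, 0, 0], [0, 0, 0, 0]], "fingers": 0, "squeeze": 30}}

```text
clock: 10.27
tcp_pos: [0.4392, 0.1341, 0.0214]
tcp_rot: [3.14, -0.0, 1.753]
force: [0.4, 0.8, 1.6]
finger_gap: 0.512
grasp_force: 30.0
```

{"fn": "apply_moves", "kwargs": {"rows": [[0, 0, 0, 0], [0, 0, 0, 0], [0, 0, 0, 0]]}}

```text
clock: 10.52
tcp_pos: [0.4392, 0.1341, 0.0214]
tcp_rot: [3.141, -0.0, 1.753]
force: [0.1, 0.4, 2.5]
finger_gap: 0.51
grasp_force: 30.0
```

{"fn": "apply_moves", "kwargs": {"rows": [[0, 0, 0.2, 0], [0, 0, 0.4, 0], [0, 0, 0.6, 0], [0, 0, 0.65, 0]]}}

```text
clock: 10.85
tcp_pos: [0.4412, 0.1345, 0.1555]
tcp_rot: [3.134, -0.002, 1.753]
force: [0.7, -0.3, -3.2]
finger_gap: 0.512
grasp_force: 30.0
```

{"fn": "apply_moves", "kwargs": {"rows": [[0.954, -0.97, 0, 0], [0.954, -0.97, 0, 0], [0.954, -0.97, 0, 0], [0.954, -0.97, 0, 0], [0.954, -0.97, 0, 0], [0.954, -0.97, 0, 0], [0.954, -0.97, 0, 0], [0.954, -0.97, 0, 0]]}}

```text
clock: 11.52
tcp_pos: [0.6313, -0.0665, 0.1495]
tcp_rot: [-3.141, 0.005, 1.746]
force: [-0.2, 0.1, -2.9]
finger_gap: 0.512
grasp_force: 30.0
```

{"fn": "apply_moves", "kwargs": {"rows": [[0, 0, -0.2, 0], [0, 0, -0.4, 0], [0, 0, -0.5, 0], [0, 0, -0.56, 0], [0, 0, -0.58, 0], [0, 0, -0.6, 0], [0, 0, -0.6, 0], [0, 0, -0.6, 0]]}}

```text
clock: 12.18
tcp_pos: [0.6306, -0.0602, 0.0325]
tcp_rot: [3.139, 0.0, 1.753]
force: [0.7, -0.6, -2.5]
finger_gap: 0.512
grasp_force: 30.0
```

{"fn": "apply_moves", "kwargs": {"rows": [[0, 0, -0.01, 0], [0, 0, -0.015, 0], [0, 0, -0.018, 0], [0, 0, -0.018, 0], [0, 0, -0.018, 0]]}}

```text
clock: 12.6
tcp_pos: [0.6301, -0.0601, 0.0285]
tcp_rot: [3.14, -0.0, 1.753]
force: [-0.8, 1.0, 3.6]
finger_gap: 0.51
grasp_force: 30.0
```

{"fn": "apply_moves", "kwargs": {"rows": [[0, 0, 0, 0], [0, 0, 0, 0], [0, 0, 0, 0], [0, 0, 0, 0], [0, 0, 0, 0], [0, 0, 0, 0]], "fingers": 1}}

```text
clock: 13.1
tcp_pos: [0.6296, -0.0601, 0.0275]
tcp_rot: [3.142, 0.0, 1.753]
force: [0.0, -0.0, 0.1]
finger_gap: 0.877
grasp_force: 0.0
```

{"fn": "apply_moves", "kwargs": {"rows": [[0, 0, 0.2, 0], [0, 0, 0.4, 0], [0, 0, 0.6, 0], [0, 0, 0.75, 0], [0, 0, 0.75, 0]]}}

```text
clock: 13.52
tcp_pos: [0.6337, -0.0612, 0.185]
tcp_rot: [3.129, 0.003, 1.753]
force: [0.7, -0.9, 0.3]
finger_gap: 0.998
grasp_force: 0.0
```

{"fn": "apply_moves", "kwargs": {"rows": [[-0.965, -0.235, 0, 0], [-0.965, -0.235, 0, 0], [-0.965, -0.235, 0, 0], [-0.965, -0.235, 0, 0], [-0.965, -0.235, 0, 0], [-0.965, -0.235, 0, 0], [-0.965, -0.235, 0, 0]]}}

```text
clock: 14.1
tcp_pos: [0.4352, -0.1073, 0.1776]
tcp_rot: [3.141, -0.001, 1.751]
force: [0.0, -0.7, 0.6]
finger_gap: 1.002
grasp_force: 0.0
```

```bash
python3 chk.py 30 .63 -.06 2>/dev/null; python3 - <<'E'
from fit import *
for c in ["scene","side","wrist"]:
    P=cloud(get_image(c)); print([sock(P,k)[:3] for k in (36,)])
E
```

```text
14.1 [ 0.4352 -0.1073  0.1776] 1.7513656005701166
scene [ 0.6317 -0.0611] 0.0016441529098542365 ((0.6316470503807068, -0.06193387508392334), 0.02308875136077404) 373 116 0.0623729094385938
side [ 0.6289 -0.0593] 0.0011482476961913526 ((0.6283480525016785, -0.058587394654750824), 0.0228207278996706) 339 155 0.06319772417545787
wrist [ 0.623  -0.0649] 0.004532407067179322 ((0.6290071606636047, -0.06091579794883728), 0.023082297295331955) 2330 1892 0.06464890854000292
[(array([ 0.43848151, -0.10799257]), np.float64(0.001995012676465631), ((0.43944889307022095, -0.10864560306072235), 0.028634188696742058))]
[(array([ 0.43525096, -0.10591511]), np.float64(0.0013195855684496102), ((0.4358910918235779, -0.10581652075052261), 0.027882855385541916))]
[(array([ 0.453292  , -0.09550942]), np.float64(0.007050791978015048), ((0.43593546748161316, -0.10755228996276855), 0.026969430968165398))]
```

{"fn": "apply_moves", "kwargs": {"rows": [[0, 0, -0.2, 0], [0, 0, -0.4, 0], [0, 0, -0.6, 0], [0, 0, -0.7, 0], [0, 0, -0.77, 0], [0, 0, -0.77, 0], [0, 0, -0.77, 0]]}}

```text
clock: 14.98
tcp_pos: [0.4366, -0.1072, 0.0229]
tcp_rot: [-3.14, 0.0, 1.753]
force: [0.3, 0.2, 0.6]
finger_gap: 1.004
grasp_force: 0.0
```

{"fn": "apply_moves", "kwargs": {"rows": [[0, 0, 0, 0], [0, 0, 0, 0], [0, 0, 0, 0], [0, 0, 0, 0], [0, 0, 0, 0], [0, 0, 0, 0], [0, 0, 0, 0], [0, 0, 0, 0]], "fingers": 0, "squeeze": 35}}

```text
clock: 15.65
tcp_pos: [0.4367, -0.107, 0.0239]
tcp_rot: [3.141, -0.0, 1.753]
force: [-0.7, 0.8, 5.4]
finger_gap: 0.61
grasp_force: 35.0
```

{"fn": "apply_moves", "kwargs": {"rows": [[0, 0, 0.2, 0], [0, 0, 0.4, 0], [0, 0, 0.6, 0], [0, 0, 0.65, 0]]}}

```text
clock: 15.98
tcp_pos: [0.4392, -0.108, 0.1578]
tcp_rot: [3.134, 0.002, 1.753]
force: [1.9, -0.5, -3.4]
finger_gap: 0.613
grasp_force: 35.0
```

{"fn": "apply_moves", "kwargs": {"rows": [[1, -0.15, 0, 0], [1, -0.15, 0, 0], [1, -0.15, 0, 0], [1, -0.15, 0, 0], [1, -0.15, 0, 0], [1, -0.15, 0, 0], [1, -0.15, 0, 0]]}}

```text
clock: 16.57
tcp_pos: [0.6366, -0.1367, 0.1504]
tcp_rot: [-3.137, -0.0, 1.754]
force: [-1.1, 0.4, -4.8]
finger_gap: 0.609
grasp_force: 35.0
```

{"fn": "apply_moves", "kwargs": {"rows": [[0.036, 0, 0, 0], [0.036, 0, -0.2, 0], [0.036, 0, -0.4, 0], [0.036, 0, -0.5, 0], [0.036, 0, -0.56, 0], [0.036, 0, -0.59, 0], [0.036, 0, -0.59, 0], [0.036, 0, -0.59, 0]]}}

```text
clock: 17.23
tcp_pos: [0.6446, -0.1375, 0.0369]
tcp_rot: [3.139, 0.001, 1.753]
force: [1.2, -0.1, -3.8]
finger_gap: 0.613
grasp_force: 35.0
```

{"fn": "apply_moves", "kwargs": {"rows": [[0, 0, -0.01, 0], [0, 0, -0.018, 0], [0, 0, -0.022, 0], [0, 0, -0.026, 0], [0, 0, -0.026, 0], [0, 0, -0.026, 0]]}}

```text
clock: 17.73
tcp_pos: [0.6441, -0.1371, 0.0311]
tcp_rot: [3.141, -0.0, 1.753]
force: [0.1, 0.1, -0.8]
finger_gap: 0.613
grasp_force: 35.0
```

Weight mostly transferred; release.

{"fn": "apply_moves", "kwargs": {"rows": [[0, 0, -0.002, 0], [0, 0, -0.002, 0], [0, 0, -0.002, 0], [0, 0, -0.002, 0], [0, 0, -0.002, 0], [0, 0, -0.002, 0]], "fingers": 1}}

```text
clock: 18.23
tcp_pos: [0.6438, -0.1372, 0.03]
tcp_rot: [3.141, 0.0, 1.753]
force: [-0.1, 0.4, -0.8]
finger_gap: 0.956
grasp_force: 0.0
```

{"fn": "apply_moves", "kwargs": {"rows": [[0, 0, 0.2, 0], [0, 0, 0.4, 0], [0, 0, 0.6, 0], [0, 0, 0.75, 0], [0, 0, 0.75, 0]]}}

```text
clock: 18.65
tcp_pos: [0.6477, -0.1389, 0.1877]
tcp_rot: [3.129, 0.004, 1.753]
force: [-0.0, -0.6, 0.8]
finger_gap: 0.999
grasp_force: 0.0
```

{"fn": "apply_moves", "kwargs": {"rows": [[-1, -0.4, 0, 0], [-1, -0.4, 0, 0], [-1, -0.4, 0, 0], [-1, -0.4, 0, 0], [-1, -0.4, 0, 0], [-1, -0.4, 0, 0]]}}

```text
clock: 19.15
tcp_pos: [0.4361, -0.22, 0.1793]
tcp_rot: [-3.138, -0.003, 1.745]
force: [0.3, 0.3, 0.5]
finger_gap: 1.002
grasp_force: 0.0
```

{"fn": "apply_moves", "kwargs": {"rows": [[-0.34, -0.575, 0, 0], [-0.34, -0.575, 0, 0], [-0.34, -0.575, 0, 0], [-0.34, -0.575, 0, 0], [-0.34, -0.575, 0, 0], [-0.34, -0.575, 0, 0]]}}

```text
clock: 19.65
tcp_pos: [0.3757, -0.332, 0.1797]
tcp_rot: [3.142, -0.001, 1.752]
force: [0.9, 0.5, -0.8]
finger_gap: 0.998
grasp_force: 0.0
```

```bash
python3 chk.py 36 .644 -.137 2>/dev/null; python3 - <<'E'
from fit import *
for c in ["scene","side","wrist"]:
    P=cloud(get_image(c)); print([sock(P,k)[:3] for k in (24,)])
E
```

```text
19.65 [ 0.3757 -0.332   0.1797] 1.7518024415028726
scene [ 0.6455 -0.1379] 0.0019008708555071224 ((0.6465475559234619, -0.13810783624649048), 0.027995744720101357) 543 188 0.0654409236381991
side [ 0.6427 -0.1362] 0.0012350219723492439 ((0.6421722173690796, -0.13588552176952362), 0.027897976338863373) 416 194 0.06624913761138279
wrist no
[(array([ 0.37742907, -0.33279521]), np.float64(0.001424508752678938), ((0.3785872757434845, -0.3335230052471161), 0.018867986276745796))]
[(array([ 0.37455229, -0.33197257]), np.float64(0.0009242889159703609), ((0.3755455017089844, -0.33054113388061523), 0.01917322725057602))]
[(array([ 0.38294271, -0.32450601]), np.float64(0.004304896960006511), ((0.3748989403247833, -0.33306390047073364), 0.018062017858028412))]
```

{"fn": "apply_moves", "kwargs": {"rows": [[0, 0, -0.2, 0], [0, 0, -0.4, 0], [0, 0, -0.6, 0], [0, 0, -0.74, 0], [0, 0, -0.795, 0], [0, 0, -0.795, 0], [0, 0, -0.795, 0]]}}

```text
clock: 20.53
tcp_pos: [0.3763, -0.3325, 0.0215]
tcp_rot: [3.141, 0.001, 1.753]
force: [-0.0, -0.3, 0.6]
finger_gap: 0.999
grasp_force: 0.0
```

{"fn": "apply_moves", "kwargs": {"rows": [[0, 0, 0, 0], [0, 0, 0, 0], [0, 0, 0, 0], [0, 0, 0, 0], [0, 0, 0, 0], [0, 0, 0, 0], [0, 0, 0, 0], [0, 0, 0, 0]], "fingers": 0, "squeeze": 28}}

```text
clock: 21.2
tcp_pos: [0.3757, -0.3321, 0.021]
tcp_rot: [3.141, -0.0, 1.753]
force: [-0.8, -0.6, -0.9]
finger_gap: 0.478
grasp_force: 0.0
```

{"fn": "apply_moves", "kwargs": {"rows": [[0, 0, 0, 0], [0, 0, 0, 0], [0, 0, 0, 0], [0, 0, 0, 0]]}}

```text
clock: 21.53
tcp_pos: [0.3756, -0.3321, 0.021]
tcp_rot: [-3.142, -0.0, 1.753]
force: [-0.9, 1.4, 0.7]
finger_gap: 0.408
grasp_force: 28.0
```

{"fn": "apply_moves", "kwargs": {"rows": [[0, 0, 0.2, 0], [0, 0, 0.4, 0], [0, 0, 0.6, 0], [0, 0, 0.65, 0]]}}

```text
clock: 21.87
tcp_pos: [0.3778, -0.3346, 0.1558]
tcp_rot: [3.135, 0.006, 1.752]
force: [0.6, -1.6, -0.7]
finger_gap: 0.407
grasp_force: 28.0
```

{"fn": "apply_moves", "kwargs": {"rows": [[0.6, 0.87, 0, 0], [0.6, 0.87, 0, 0], [0.6, 0.87, 0, 0], [0.6, 0.87, 0, 0], [0.6, 0.87, 0, 0], [0.6, 0.87, 0, 0]]}}

```text
clock: 22.37
tcp_pos: [0.5002, -0.1491, 0.1497]
tcp_rot: [3.14, -0.004, 1.766]
force: [0.2, 0.8, -2.8]
finger_gap: 0.405
grasp_force: 28.0
```

{"fn": "apply_moves", "kwargs": {"rows": [[0.6, 0.87, 0, 0], [0.6, 0.87, 0, 0], [0.6, 0.87, 0, 0], [0.6, 0.87, 0, 0], [0.6, 0.87, 0, 0], [0.6, 0.87, 0, 0], [0.6, 0.87, 0, 0], [0.6, 0.87, 0, 0]]}}

```text
clock: 23.03
tcp_pos: [0.6148, 0.0156, 0.1496]
tcp_rot: [-3.139, 0.001, 1.754]
force: [-0.4, -1.2, -2.5]
finger_gap: 0.406
grasp_force: 28.0
```

{"fn": "apply_moves", "kwargs": {"rows": [[0, 0, 0, 0], [0, 0, -0.2, 0], [0, 0, -0.4, 0], [0, 0, -0.5, 0], [0, 0, -0.56, 0], [0, 0, -0.59, 0], [0, 0, -0.59, 0], [0, 0, -0.59, 0]]}}

```text
clock: 23.7
tcp_pos: [0.6167, 0.0151, 0.0342]
tcp_rot: [3.139, 0.0, 1.752]
force: [-0.4, 0.2, -1.9]
finger_gap: 0.402
grasp_force: 28.0
```

{"fn": "apply_moves", "kwargs": {"rows": [[0, 0.003, -0.01, 0], [0, 0.003, -0.018, 0], [0, 0.003, -0.024, 0], [0, 0.003, -0.027, 0], [0, 0.003, -0.027, 0], [0, 0.003, -0.027, 0]]}}

```text
clock: 24.2
tcp_pos: [0.616, 0.0167, 0.028]
tcp_rot: [3.141, -0.0, 1.753]
force: [0.2, 0.9, -0.0]
finger_gap: 0.406
grasp_force: 28.0
```

{"fn": "apply_moves", "kwargs": {"rows": [[0, 0, -0.001, 0], [0, 0, -0.001, 0], [0, 0, -0.001, 0], [0, 0, -0.001, 0], [0, 0, -0.001, 0], [0, 0, -0.001, 0], [0, 0, -0.001, 0]], "fingers": 0.8}}

```text
clock: 24.78
tcp_pos: [0.6157, 0.0164, 0.0274]
tcp_rot: [3.142, 0.0, 1.753]
force: [0.4, 0.1, -0.4]
finger_gap: 0.777
grasp_force: 0.0
```

{"fn": "apply_moves", "kwargs": {"rows": [[0, 0, 0.2, 0], [0, 0, 0.4, 0], [0, 0, 0.6, 0], [0, 0, 0.8, 0], [0, 0, 0.8, 0]]}}

```text
clock: 25.2
tcp_pos: [0.6208, 0.0157, 0.1959]
tcp_rot: [3.126, 0.001, 1.753]
force: [1.4, -0.1, -0.4]
finger_gap: 0.798
grasp_force: 0.0
```

{"fn": "apply_moves", "kwargs": {"rows": [[-0.85, 0.6, 0.2, 0], [-0.85, 0.6, 0.2, 0], [-0.85, 0.6, 0.2, 0], [-0.85, 0.6, 0.2, 0], [-0.85, 0.6, 0.2, 0], [-0.85, 0.6, 0.2, 0], [-0.85, 0.6, 0.2, 0]]}}

```text
clock: 25.78
tcp_pos: [0.4442, 0.1386, 0.2278]
tcp_rot: [3.141, -0.002, 1.759]
force: [0.0, 0.5, -0.5]
finger_gap: 0.801
grasp_force: 0.0
```

```bash
for a in "17 .602 .093" "24 .616 .0163" "30 .63 -.06" "36 .644 -.137"; do python3 chk.py $a 2>/dev/null; done; python3 - <<'E'
from h import *
im=get_image("scene");save(im,"end")
E
```

```text
25.7833 [0.4442 0.1386 0.2278] 1.7586906684130388
scene [0.6037 0.0923] 0.001054395119817298 ((0.6049696207046509, 0.09124749153852463), 0.015113952569663525) 129 39 0.055743424135306925
side [0.601  0.0934] 0.0007533659137558338 ((0.6014103889465332, 0.09382271766662598), 0.014723091386258602) 171 104 0.05708155006875107
wrist [0.6007 0.0926] 0.0010047711315316309 ((0.600545346736908, 0.09299131482839584), 0.014004848897457123) 506 423 0.05824342803431892
25.9333 [0.4467 0.1356 0.2274] 1.7513949529308885
scene [0.6174 0.0156] 0.0018360792813709986 ((0.6190715432167053, 0.014422260224819183), 0.01915607415139675) 240 51 0.0592599864198906
side [0.6149 0.0169] 0.0009880544597096908 ((0.6142492890357971, 0.01728903129696846), 0.018600214272737503) 258 126 0.06006053992829834
wrist [0.616  0.0163] nan None 0 0 0.009076094015831555
26.0833 [0.4467 0.1353 0.2271] 1.7503837163320934
scene [ 0.6314 -0.0613] 0.0017341433771818002 ((0.6321623921394348, -0.0624033585190773), 0.023986559361219406) 339 121 0.062461509323611365
side [ 0.6296 -0.06  ] 0.00026591201570232495 ((0.6357067823410034, -0.03914708271622658), 0.0072135585360229015) 33 9 0.05844294843373758
wrist [ 0.63 -0.06] nan None 0 0 0.017858559391384147
26.2333 [0.4462 0.1358 0.2271] 1.7514778546505325
scene [ 0.6458 -0.138 ] 0.0019339207697119491 ((0.6466444730758667, -0.13767392933368683), 0.028414320200681686) 549 177 0.06538840602112651
side [ 0.6422 -0.1389] 5.385032697535763e-12 None 2 0 0.02984495990563209
wrist no
```

View pics/end.png

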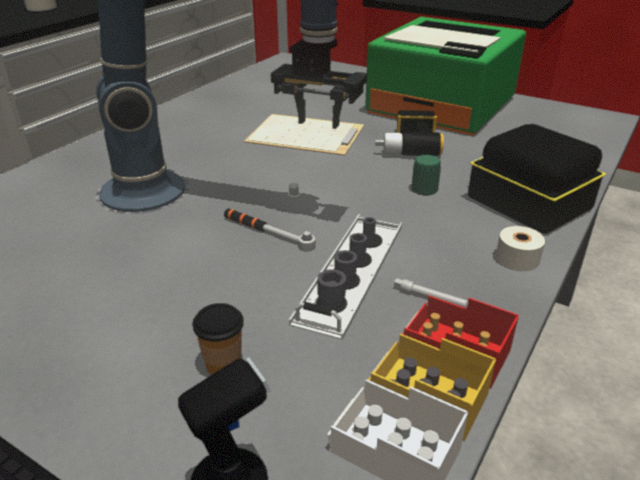

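View pics/chk36.png

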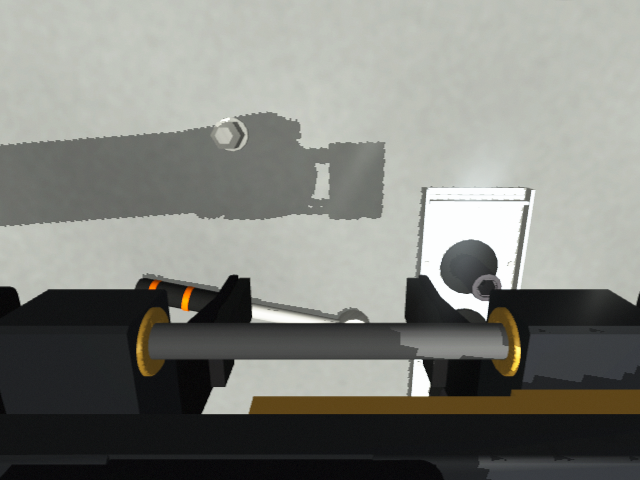

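All four sockets stand upright on their pads: scene picture, largest at (331,290) beside the handle down to the smallest at (369,232). The cup at (218,338) has not moved.

```bash
python3 -c "
from cell import bot
print(bot.close_job())"
```

```text
the job is handed in; nothing more can be done
None
```

The four sockets stand upright, hexagon up, on their pads, largest beside the handle to smallest at the far end; each measured within about 2 mm of its pad's centre, the cup was left standing where it was, and the job was handed in at about 26 s.

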